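# Third hand: press a bracket against the padded board in the medicine chest

## Task

Lift the green chest's lid open until it rests back on its stop, then pick up the steel T-bracket and hold it upright inside the chest with its flat face against the white padded board at the right-hand end: midway along the board, top edge level with the board's top edge, so that it hangs clear of the chest floor. Press it on with a steady 10 N or so (never more than 25 N), so that a shipmate could drive the screws, and finish while still holding and pressing it there; only the bracket may bear on the board. Leave the other things where they stand.

Things in the scene. Friction and masses are not known exactly. Their poses are not given: they have to be found in the camera images.
- chest: Green fixed chest, 190 mm (its x) by 280 mm (its y), 90 mm high without the lid, walls and floor 8 mm thick, steel corners, a white cross on the lid. Origin: centre of its underside, on the table. x points to the hinged far side, y to its left end, z up. The padded board is at its -y (right-hand) end; a small vial and a tin stand in its left half.
- lid (a joint): Lid hinge, rad: 0 shut, 1.80 fully back on its stop. The lid (0.3 kg) swings up and away from the robot, about the chest's +y axis. Let go below about 1.6 it falls shut; let go past that it falls back on its stop and stays.
- lid_hinge (a point): Point on the lid's hinge axis, middle of the chest's far rim, 95 mm along the chest's +x from its centre and 91 mm above its underside. It does not move.
- lid_grip (a point): Centre of the black lifting barrel at the middle of the lid's front edge: 22 mm long (chest y), 16 mm diameter, on a steel neck 12 mm wide, 30 mm out from the edge. 220 mm from the hinge axis in the lid's plane, 5 mm above the lid's underside (lid 10 mm thick); 96 mm above the table when shut. Pinched by its ends (along chest y) it turns between the fingers as the lid swings.
- board: White board, 160 mm (chest x) by 74 mm high, 12 mm thick, upright inside the right-hand end of the chest before 22 mm of dark foam; black line up its middle. It gives only along chest -y: about 0.9 N per mm, up to 20 mm, then solid, and springs back (10 N: about 11 mm). Axes as the chest's; origin: middle of the top edge of its rear side.
- board_top (a point): Middle of the board's top edge on its free (+y) face: 98 mm to the chest's -y side of its centre, 86 mm above the table, as long as nothing presses it. Axes as the chest's; moves with the board.
- bracket: Loose steel T-bracket, about 0.25 kg, upright on the table: a face plate 80 mm wide (x), 6 mm thick, 56 mm high with four dark screw holes; behind its middle a web 12 mm thick (x), full height, to y = +51 mm. Origin: middle of the lower edge of the flat front face, which looks along -y and goes against the board; z up. Grip it across the web.
- bracket_top (a point): Middle of the top edge of the bracket's flat front face, 56 mm above the bracket's origin.
- chest_vial: Small orange vial with white cap, 33 x 33 x 50 mm, in the left half of the chest; bystander. Origin: centre of its underside.
- chest_tin: Round white ointment tin, 52 x 52 x 20 mm, in the left half of the chest; bystander. Origin: centre of its underside.
- roll: White label roll, 62 x 62 x 28 mm, on the table to the left; bystander. Origin: centre of its underside.
- white_bottle: White bottle with white cap, 50 x 50 x 62 mm, on the table to the left; bystander. Origin: centre of its underside.

How it is judged (in metres and radians):
On the way, in this order (a step that is already met when the one before it is completed fails the run):
1. the lid rests back on its stop (past 1.7 rad), the bracket not yet taken (value of joint lid above 1.7 rad and height (world z) of bracket below 0.02 m), for 0.3 s.
2. the bracket is lifted clear of the table (height (world z) of bracket above 0.03 m), for 0.2 s.
At the end, for the whole second after the job is handed in: Lid past 1.7 rad; bracket in the grip, pressed on the board with 5 to 15 N, middle within 15 mm, top edge within 10 mm of level, upright and square within 0.12 rad, at rest; fingers not on the board; vial, tin, roll and bottle within 30 mm of where they stood (value of joint lid above 1.7 rad and contact force between bracket and board between 5 and 15 N and contact force between the fingers and board below 1 N and contact force between the fingers and bracket above 2 N and x of bracket_top in the frame of board_top between -0.015 and 0.015 m and z of bracket_top in the frame of board_top between -0.01 and 0.01 m and angle between the y axis of bracket and the y axis of chest, either way round below 0.12 rad and angle between bracket's own z axis and vertical below 0.12 rad and linear speed of bracket below 0.02 m/s and distance of each of chest_vial, chest_tin, roll, white_bottle from where it was at the start of the episode below 0.03 m); the arm keeps its last pose, push and grip.
It fails at once if the bracket is pressed on the board with more than 25 N (contact force between bracket and board above 25 N).
It fails at once if a bystander is moved by more than 30 mm (distance of any of chest_vial, chest_tin, roll, white_bottle from where it was at the start of the episode above 0.03 m).
It also fails if it takes over 61 s, if anything falls off the work surface, if the arm or the gripper's body presses on something with over 40 N, if the wrist force passes 120 N, or if a joint passes its speed limit or range.

## Robot

A 7-joint arm with a two-finger parallel gripper is mounted at the origin on a cart in front of the work surface, level with it; the furniture and walls round the work are solid. World frame = base frame: x ahead of the robot, y to its left, z up, the work surface at z = 0. Lengths are in mm, angles in rad, forces in N, time in s.
With the tool pointing down it reaches from about 425 to 875 mm from the base axis. Payload 8.4 kg.
Tool frame: the origin (TCP) lies at the very end of the fingers, on their centre line; the grasp point (between the pads) lies 19 mm behind it; z points along the fingers, y is the direction in which the jaws open and shut (so a half turn about z gives the same grasp; the last joint's range is limited). The gripper opens to 87 mm and grips with 3 to 60 N. Pads are 19 mm wide; open, the fingers measure 117 mm over their backs; the gripper's body (75 mm by 190 mm) begins 51 mm behind the grasp point.
Start: joints at [1.069, 0.333, 0.04, 1.465, -0.013, 1.343, -0.059], TCP at [254.773, -597.959, 222.546] pointing down, gripper open.
Joint ranges: [-2.58, 2.58], [-0.38, 2.09], [-1.3, 1.39], [0.25, 2.4], [-1.5, 4.64], [0.08, 2.09], [-2.65, 2.65]. Speed limits (rad/s): [2.22, 2.22, 2.79, 2.79, 3.14, 3.14, 3.14].

## Interface

Orientations are given as a unit quaternion [x, y, z, w].
In Python, from station import robot, imaging gives the robot as it stands. The module is installed in compiled form; this text tells all that it offers.
- The arm moves only by the shell command python3 -m crank 'ROWS' [FORCE]. ROWS is JSON, a list of rows, each a list of 7 numbers: the closure, from 0 (fully open) to 1 (shut), then the shift along the tool's x, y, z in m, then the turn, a rotation vector about the tool's x, y, z in rad. In form: [[claw, x, y, z, wx, wy, wz], ...]. A call has exactly 8 rows; each row is the pose to reach, as a shift and turn from the pose commanded when the call began, along the tool's axes at that moment; what a row does not reach only later rows make up. A row lasts 1/8 s, in which the tool goes at most 62.5 mm and 10.7 degrees, less where a joint would pass 70% of its speed; a pose out of reach is approached as far as the arm can. A call with a gripper value outside its range is refused whole. The fingers move at their own pace and stop on an object; FORCE is the grip in N (left out, the last holds). Time passes only in rows, so rows that repeat a pose let the fingers close, or fill a call up. It gives the time, the measured TCP pose, the force and the opening at its end, in the units of the state.
- robot.read_state(): the state, without advancing time (a new reading comes with each control period).
- imaging.capture(name): name is "side" or "top"; returns a dict with "color" (384x512x3 uint8, red, green, blue), "fx", "fy", "cx", "cy" (pixels), "R" (3x3) and "t" (3): a world point X has camera coordinates R X + t. Camera axes: x right, y down, z forward; pixel columns grow to the right and rows downward; lengths in mm; the calibration is good to about 2 mm. A picture is of the moment at which its call begins. There is no depth.
- robot.hand_in(): hands the job in, once; it reports no verdict.
The state is a dict: "clock": time; "joints": joint angles; "dq": joint speeds; "tau": joint torques, N m; "tcp_pos": TCP position; "tool_rot": TCP orientation; "force": force on the tool from outside, world axes, zero at the start; "wrist_torque": the same for the moment, N m; "opening": finger opening in mm.
Only numpy, scipy, OpenCV 4.12 (cv2) and the standard library are available. Lean on these libraries where they do the work, as an engineer would, in place of code of your own. Each camera call takes 0.05 s, during which the arm holds its last target.

## Working session

There is one attempt and no reset: what is moved stays moved. The work goes in short steps, Python scripts to look and compute and a shell command to move; the robot and the scene stay as the last step left them, time stands still between calls to the robot, and variables do not carry over. Pictures are saved under pics/ and viewed, and the job is handed in when it is done.

```bash
mkdir -p pics
python3 - <<'E'
from station import robot, imaging
import cv2
s=robot.read_state()
for k,v in s.items(): print(k,v)
for n in("side","top"):
    c=imaging.capture(n); cv2.imwrite(f"pics/{n}0.png",cv2.resize(c["color"][:,:,::-1],(800,600),interpolation=cv2.INTER_CUBIC))
    print(n,{k:(v.tolist() if hasattr(v,'tolist') else v) for k,v in c.items() if k!="color"})
E
```

```text
clock 0.0
joints [ 1.06880594  0.33390906  0.03988508  1.46627053 -0.01336199  1.34330556
 -0.05854992]
dq [ 2.90191952e-05 -6.11766153e-04 -1.36905952e-04  6.07791902e-04
  3.15545548e-04 -1.20071093e-03 -5.47136495e-04]
tau [-3.05428366e-04 -6.56366444e+01  1.33485395e+00 -4.03806567e+01
 -5.99381444e-02  4.47915425e-02  1.49438024e-04]
tcp_pos [ 254.56028018 -597.56728238  221.6610059 ]
tool_rot [ 9.79795038e-01  2.00002555e-01 -2.36038648e-04 -7.78645598e-04]
force [ 0.10925799  0.80648062 -0.35640808]
wrist_torque [0.04466177 0.00959479 0.00278459]
opening 87.0771087776153
side {'fx': 440.786926876916, 'fy': 440.786926876916, 'cx': 258.61451114959533, 'cy': 190.55897736491093, 'R': [[0.9916558713704215, -0.1287441040619111, 0.006602154638145561], [-0.05016675034151137, -0.43257453843970495, -0.9002014029392805], [0.11875154709199645, 0.89235879799718, -0.43542375417549906]], 't': [-499.3998139747574, 110.41229985569693, 1529.6859289348174]}
top {'fx': 496.5698859837114, 'fy': 496.5698859837114, 'cx': 257.1148942087511, 'cy': 191.80466401324247, 'R': [[0.004789810948321706, -0.9998424084276476, 0.01709432714910152], [-0.7763453105274677, -0.014492670869652335, -0.6301411915698525], [0.630289629085779, -0.010252843540457617, -0.7762923822028953]], 't': [-18.49558114241625, 456.15927260989304, 1425.3413134901816]}
```

View pics/side0.png

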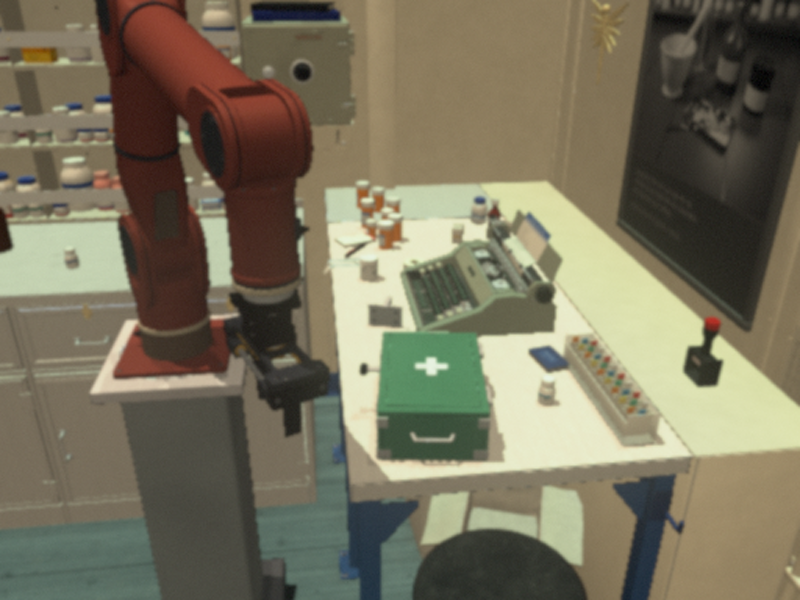

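View pics/top0.png

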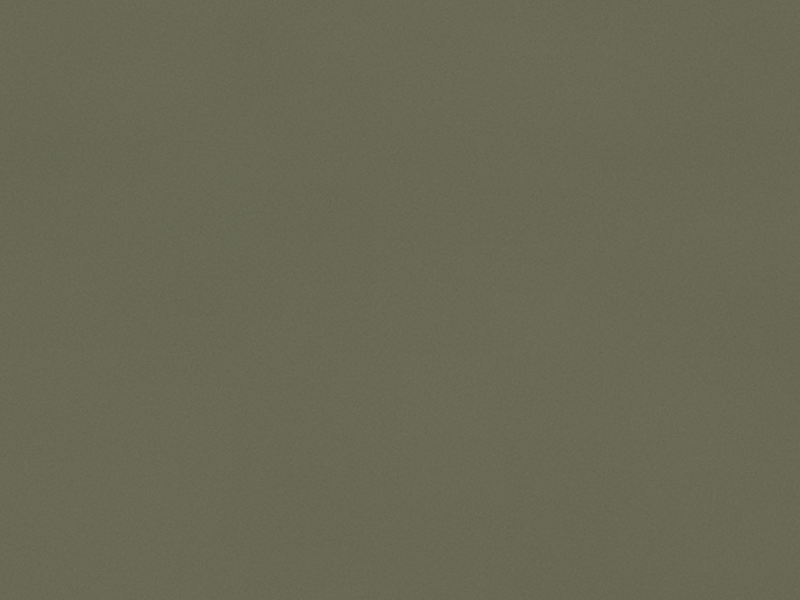

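The side view shows the chest (knob at 365,369 in the 800 px picture) with the bracket just beyond its left end (385,315). The top view is a uniform grey, so it is blocked or dead. I'll zoom into the side view.

Run:
```python
from station import robot, imaging
import cv2, numpy as np
c=imaging.capture("side"); im=c["color"][:,:,::-1]
cv2.imwrite("pics/side_raw.png",im)
cv2.imwrite("pics/z1.png",cv2.resize(im[180:305,220:350],None,fx=6,fy=4.8,interpolation=cv2.INTER_CUBIC))
cv2.imwrite("pics/z2.png",cv2.resize(im[120:220,200:340],None,fx=5.7,fy=5.7,interpolation=cv2.INTER_CUBIC))
t=imaging.capture("top"); print(t["color"].std(),-np.array(t["R"]).T@t["t"],-np.array(c["R"]).T@c["t"])
```

```text
9.844834714074418 [-544.15214532    2.73210129 1394.2425208 ] [  319.11921334 -1381.56192883   768.75201192]
```

View pics/z1.png

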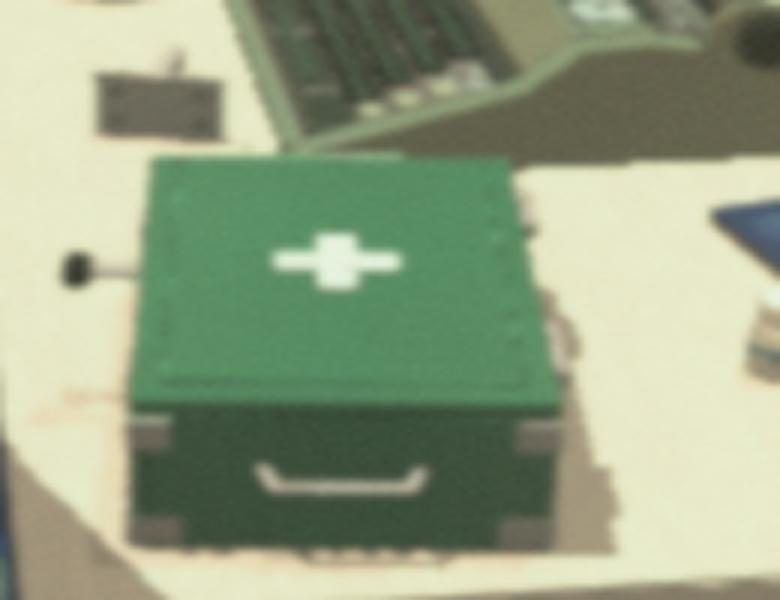

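View pics/z2.png

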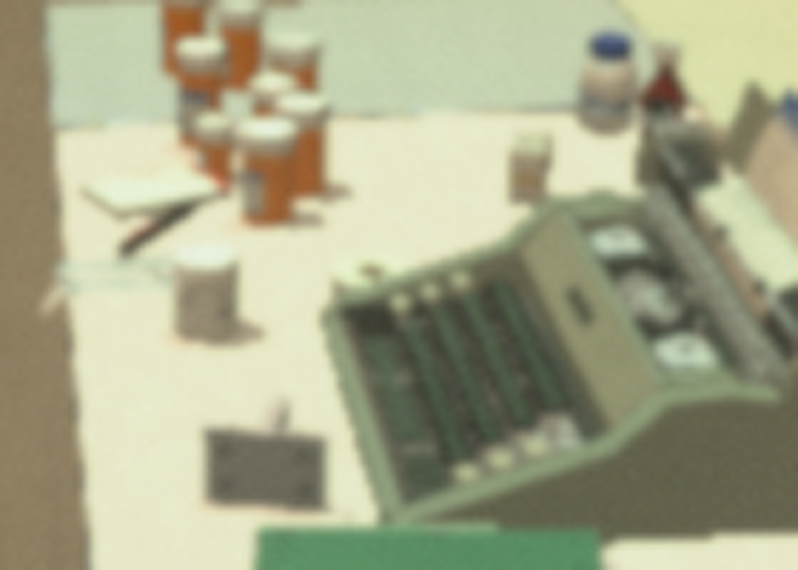

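```bash
cat > h.py <<'E'
import numpy as np, json
from scipy.optimize import least_squares
def proj(c,X):
    p=np.atleast_2d(X)@np.array(c["R"]).T+np.array(c["t"]); return np.c_[c["fx"]*p[:,0]/p[:,2]+c["cx"],c["fy"]*p[:,1]/p[:,2]+c["cy"]]
def place(q,L):
    x,y,a=q; L=np.atleast_2d(L).astype(float); c,s=np.cos(a),np.sin(a)
    return np.c_[x+c*L[:,0]-s*L[:,1],y+s*L[:,0]+c*L[:,1],L[:,2]]
def unz(P,off,f): return (np.array(P,float)+.5)/np.array(f)-.5+np.array(off)
def fit(c,L,uv,q0):
    r=least_squares(lambda q:(proj(c,place(q,L))-uv).ravel(),q0,x_scale=[10,10,.1]); return r
E
python3 - <<'E'
from h import *
from station import imaging
import cv2
c=imaging.capture("side")
L=[[-95,-140,101],[95,-140,101],[-95,140,101],[95,140,101],[-95,-140,0],[95,-140,0],[-125,0,96]]
uv=unz([[131,403],[558,405],[152,157],[510,157],[127,545],[552,550],[76,270]],(220,180),(6,4.8))
r=fit(c,L,uv,[600,-200,0]); print("chest",r.x,np.round(r.fun.reshape(-1,2),1).tolist())
Lb=[[-40,0,56],[40,0,56],[-40,0,0],[40,0,0],[0,51,56]]
uv=unz([[206,430],[327,436],[206,503],[325,509],[280,402]],(200,120),(5.7,5.7))
r=fit(c,Lb,uv,[600,200,0]); print("br",r.x,np.round(r.fun.reshape(-1,2),1).tolist())
t=imaging.capture("top"); cv2.imwrite("pics/top1.png",cv2.resize(t["color"][:,:,::-1],(800,600),interpolation=cv2.INTER_CUBIC))
E
```

```text
chest [ 5.12379363e+02 -3.09927906e+02 -1.39408826e-01] [[-1.0, -0.7], [1.1, -0.3], [-0.3, -1.0], [0.1, -0.3], [0.1, 0.8], [-0.2, 0.6], [0.1, 0.1]]
br [ 4.63703341e+02  4.50063266e+01 -2.72881282e-01] [[-0.3, -0.5], [0.2, 0.0], [-0.1, 0.3], [0.4, 0.8], [-0.2, -0.8]]
```

View pics/top1.png

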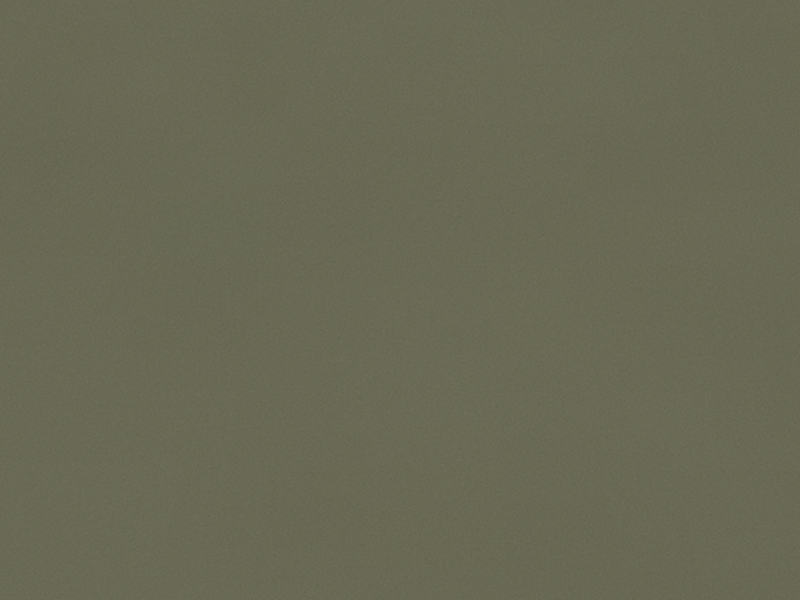

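```bash
cat >> h.py <<'E'
from scipy.spatial.transform import Rotation as Ro
CH=[512.4,-309.9,-0.1394]; BR=[463.7,45.0,-0.2729]
def down(yaw): # tool x along world yaw, z down
    return Ro.from_matrix(np.c_[[np.cos(yaw),np.sin(yaw),0],[np.sin(yaw),-np.cos(yaw),0],[0,0,-1]])
def delta(s,pos,R):
    R0=Ro.from_quat(s["tool_rot"]); return np.round(R0.inv().apply(np.array(pos)-s["tcp_pos"])/1000,4), np.round((R0.inv()*R).as_rotvec(),4)
def st():
    from station import robot
    s=robot.read_state(); R=Ro.from_quat(s["tool_rot"]).as_matrix()
    print("t",round(s["clock"],2),"tcp",np.round(s["tcp_pos"],1),"yaw",round(np.arctan2(R[1,0],R[0,0]),3),"z",np.round(R[:,2],3),"F",np.round(s["force"],1),"M",np.round(s["wrist_torque"],2),"op",round(s["opening"],1)); return s
E
python3 - <<'E'
from h import *
s=st(); k=place(CH,[-125,0,77])[0]; print(k)
print(*delta(s,[k[0],k[1],170],down(CH[2])))
E
```

```text
t 0.3 tcp [ 254.7 -597.9  222.3] yaw 0.403 z [-0.  0. -1.] F [ 0.3 -0.4 -0.8] M [-0.02  0.05 -0.06] op 86.7
[ 388.61255702 -292.53138      77.        ]
[ 0.2429 -0.2284  0.0524] [-5.000e-04  2.000e-04  5.422e-01]
```

```bash
python3 -m crank '[[0,0.03,-0.028,0,0,0,0.06],[0,0.066,-0.062,0,0,0,0.15],[0,0.103,-0.097,0,0,0,0.24],[0,0.14,-0.132,0.01,0,0,0.33],[0,0.177,-0.167,0.02,0,0,0.42],[0,0.213,-0.2,0.035,0,0,0.5],[0,0.243,-0.228,0.052,0,0,0.542],[0,0.243,-0.228,0.052,0,0,0.542]]' 30
python3 - <<'E'
from h import *
from station import imaging
import cv2
s=st(); k=place(CH,[-125,0,77])[0]
print(*delta(s,k,down(CH[2])))
c=imaging.capture("side"); im=c["color"][:,:,::-1]
cv2.imwrite("pics/a1.png",cv2.resize(im[140:300,180:360],None,fx=4.4,fy=3.7,interpolation=cv2.INTER_CUBIC))
E
```

```text
clock: 1.3
tcp_pos: [389.8, -289.5, 169.6]
tool_rot: [0.998, -0.067, -0.001, -0.001]
force: [-0.1, -0.4, 0.3]
opening: 86.9
t 1.3 tcp [ 389.8 -289.5  169.6] yaw -0.134 z [-0.001  0.002 -1.   ] F [-0.1 -0.4  0.3] M [ 0.03  0.05 -0.01] op 86.9
[-0.0006  0.0033  0.0926] [-0.0014  0.0015  0.0052]
```

View pics/a1.png

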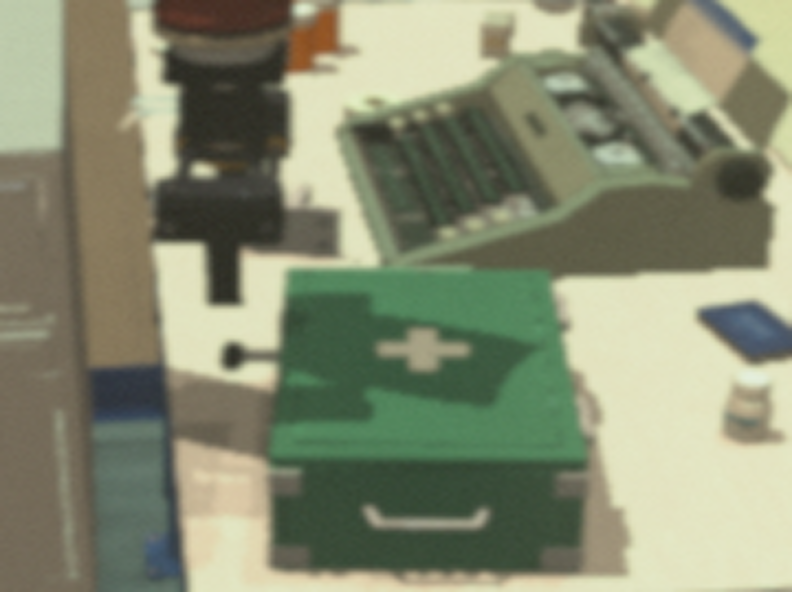

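The gripper hangs above the knob (knob at 233,355, finger at 224,275). I'll descend, then pinch.

```bash
python3 -m crank '[[0,0,0.002,0.03,0,0,0.005],[0,0,0.002,0.06,0,0,0.005],[0,0,0.002,0.08,0,0,0.005],[0,0,0.002,0.092,0,0,0.005],[0,0,0.002,0.092,0,0,0.005],[0,0,0.002,0.092,0,0,0.005],[0,0,0.002,0.092,0,0,0.005],[0,0,0.002,0.092,0,0,0.005]]'
python3 - <<'E'
from h import *
from station import imaging
import cv2
s=st(); k=place(CH,[-125,0,77])[0]
print(*delta(s,k,down(CH[2])))
c=imaging.capture("side"); im=c["color"][:,:,::-1]
cv2.imwrite("pics/a2.png",cv2.resize(im[180:270,200:300],None,fx=7,fy=6.5,interpolation=cv2.INTER_CUBIC))
E
```

```text
clock: 2.35
tcp_pos: [389.0, -295.1, 79.1]
tool_rot: [0.997, -0.072, 0.0, 0.0]
force: [0.4, 0.2, -0.0]
opening: 87.1
t 2.35 tcp [ 389.  -295.1   79.1] yaw -0.144 z [ 0.001 -0.    -1.   ] F [ 0.4  0.2 -0. ] M [ 0.04 -0.01 -0.06] op 87.1
[-0.0007 -0.0025  0.0021] [ 0.0004 -0.0007 -0.0048]
```

View pics/a2.png

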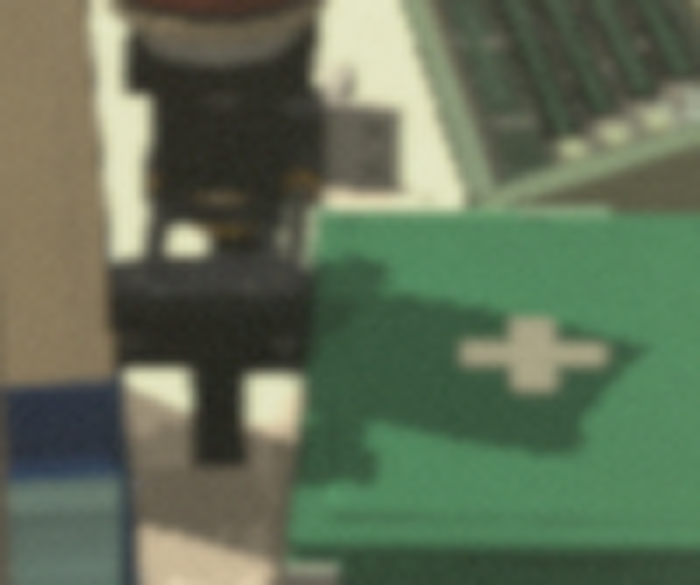

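```bash
python3 -m crank '[[1,0,-0.002,0.002,0,0,-0.004],[1,0,-0.002,0.002,0,0,-0.004],[1,0,-0.002,0.002,0,0,-0.004],[1,0,-0.002,0.002,0,0,-0.004],[1,0,-0.002,0.002,0,0,-0.004],[1,0,-0.002,0.002,0,0,-0.004],[1,0,-0.002,0.002,0,0,-0.004],[1,0,-0.002,0.002,0,0,-0.004]]' 30
python3 - <<'E'
from h import *
s=st()
h=place(CH,[95,0,91])[0]; ax=np.array([np.cos(CH[2]),np.sin(CH[2])])
# arc relative to start in tool axes (x fwd, z down); start angle phi0 of grip 5 above plane
g0=np.array([-220,5.]); 
for th in np.arange(0,1.85,.1):
    c,sn=np.cos(th),np.sin(th)
    g=np.array([g0[0]*c+g0[1]*sn, -g0[0]*sn+g0[1]*c])
    print(round(th,2),np.round((g-g0)/1000,4))
E
```

```text
clock: 3.4
tcp_pos: [389.2, -291.0, 76.5]
tool_rot: [0.998, -0.069, -0.0, -0.001]
force: [-0.1, 7.2, 3.4]
opening: 21.7
t 3.4 tcp [ 389.2 -291.    76.5] yaw -0.139 z [-0.001  0.003 -1.   ] F [-0.1  7.2  3.4] M [1.67 0.05 0.06] op 21.7
0.0 [0. 0.]
0.1 [0.0016 0.0219]
0.2 [0.0054 0.0436]
0.3 [0.0113 0.0648]
0.4 [0.0193 0.0853]
0.5 [0.0293 0.1049]
0.6 [0.0412 0.1233]
0.7 [0.055  0.1406]
0.8 [0.0703 0.1563]
0.9 [0.0872 0.1704]
1.0 [0.1053 0.1828]
1.1 [0.1247 0.1933]
1.2 [0.1449 0.2019]
1.3 [0.166  0.2083]
1.4 [0.1875 0.2126]
1.5 [0.2094 0.2148]
1.6 [0.2314 0.2148]
1.7 [0.2533 0.2125]
1.8 [0.2749 0.2081]
```

```bash
python3 -m crank '[[1,0.002,-0.001,-0.022,0,0,0],[1,0.005,-0.002,-0.044,0,0,0],[1,0.011,-0.002,-0.065,0,0,0],[1,0.019,-0.002,-0.085,0,0,0],[1,0.029,-0.002,-0.105,0,0,0],[1,0.041,-0.002,-0.123,0,0,0],[1,0.055,-0.002,-0.141,0,0,0],[1,0.07,-0.002,-0.156,0,0,0]]'
python3 - <<'E'
from h import *
s=st()
p=s["tcp_pos"]+[0,0,19]; h=place(CH,[95,0,91])[0]; ax=np.array([np.cos(CH[2]),np.sin(CH[2])]); d=(p-h); u=d[:2]@ax; print("u,z",u,d[2],"r",np.hypot(u,d[2]),"th",np.arctan2(d[2],-u)-5/220)
E
```

```text
clock: 4.4
tcp_pos: [458.2, -300.5, 232.9]
tool_rot: [0.998, -0.07, -0.001, -0.0]
force: [-0.0, 0.2, -2.0]
opening: 21.8
t 4.4 tcp [ 458.2 -300.5  232.9] yaw -0.14 z [-0.002  0.001 -1.   ] F [-0.   0.2 -2. ] M [0.17 0.3  0.03] op 21.8
u,z -150.00416430246761 160.8692325831223 r 219.95490287775903 th 0.7976068089289113
```

```bash
python3 -m crank '[[1,0.017,0,-0.014,0,0,0],[1,0.035,0,-0.027,0,0,0],[1,0.054,0,-0.037,0,0,0],[1,0.075,0,-0.046,0,0,0],[1,0.096,0,-0.052,0,0,0],[1,0.117,0,-0.056,0,0,0],[1,0.139,0,-0.058,0,0,0],[1,0.161,0,-0.058,0,0,0]]'
python3 - <<'E'
from h import *
s=st()
p=s["tcp_pos"]+[0,0,19]; h=place(CH,[95,0,91])[0]; ax=np.array([np.cos(CH[2]),np.sin(CH[2])]); d=(p-h); u=d[:2]@ax; print("u,z",u,d[2],"r",np.hypot(u,d[2]),"th",np.arctan2(d[2],-u)-5/220)
E
```

```text
clock: 5.4
tcp_pos: [618.9, -322.8, 291.4]
tool_rot: [0.998, -0.07, 0.0, -0.0]
force: [0.1, 2.5, 2.0]
opening: 21.6
t 5.4 tcp [ 618.9 -322.8  291.4] yaw -0.14 z [ 0.001  0.    -1.   ] F [0.1 2.5 2. ] M [ 0.45  0.37 -0.04] op 21.6
u,z 12.293115099706313 219.35222269447263 r 219.6964230019691 th 1.6040533020945817
```

Next to 1.78 rad, hold, and open.

```bash
python3 -m crank '[[1,0.011,0,0.001,0,0,0],[1,0.022,0,0.002,0,0,0],[1,0.032,0,0.004,0,0,0],[1,0.039,0,0.006,0,0,0],[1,0.039,0,0.006,0,0,0],[0,0.039,0,0.006,0,0,0],[0,0.039,0,0.006,0,0,0],[0,0.039,0,0.006,0,0,0]]'
python3 - <<'E'
from h import *
from station import imaging
import cv2
s=st()
c=imaging.capture("side"); im=c["color"][:,:,::-1]
cv2.imwrite("pics/a3.png",cv2.resize(im[100:300,180:380],(800,600),interpolation=cv2.INTER_CUBIC))
E
```

```text
clock: 6.4
tcp_pos: [656.2, -329.1, 284.0]
tool_rot: [0.998, -0.07, -0.0, -0.0]
force: [0.2, -0.8, 0.2]
opening: 43.9
t 6.4 tcp [ 656.2 -329.1  284. ] yaw -0.141 z [-0.001  0.    -1.   ] F [ 0.2 -0.8  0.2] M [0.09 0.04 0.04] op 43.9
```

View pics/a3.png

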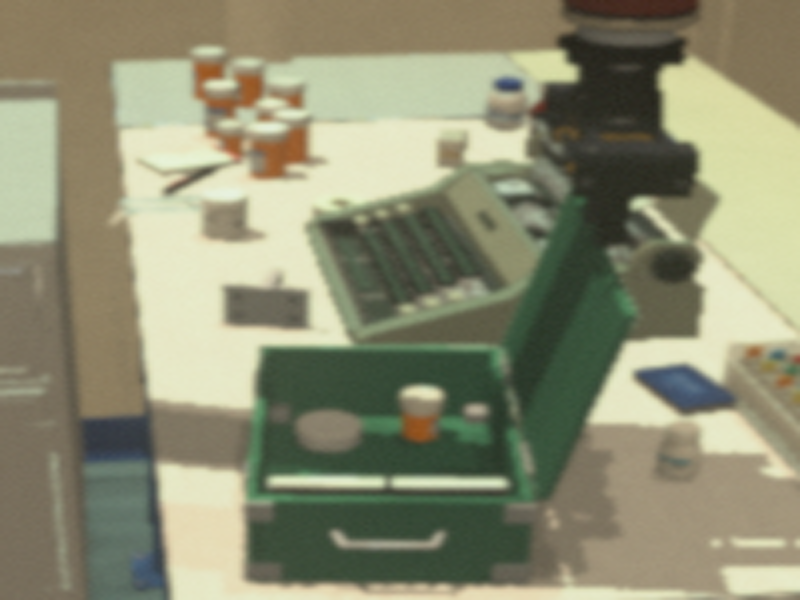

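```bash
cat >> h.py <<'E'
def unproj(c,uv,z):
    R=np.array(c["R"]);C=-R.T@np.array(c["t"]); d=R.T@np.array([(uv[0]-c["cx"])/c["fx"],(uv[1]-c["cy"])/c["fy"],1]); return np.round(C+d*(z-C[2])/d[2],1)
E
python3 - <<'E'
from h import *
from station import imaging,robot
c=imaging.capture("side")
print(robot.read_state()["joints"])
f=(4,3);o=(180,100)
for n,p,zs in [("tw near-left",(365,337),(0,20,60)),("tw left far",(308,222),(0,40,80)),("bottle base",(225,238),(0,)),("bottle top",(225,190),(62,)),("thing",(335,205),(0,28,60)),("board mid",(388,477),(86,)),("boardL",(268,477),(86,)),("boardR",(507,477),(86,)),("boardLrear",(266,488),(86,)),("boardRrear",(510,487),(86,)),
  ("tin",(330,425),(28,)),("vial",(420,390),(58,))]:
    for z in zs: print(n,z,unproj(c,unz(p,o,f),z))
for n,L in [("bt",[0,-98,86]),("L",[-80,-98,86]),("R",[80,-98,86])]: print(n,place(CH,L), (proj(c,place(CH,L))+.5-o)*f-.5)
E
```

```text
[ 0.51401915  0.5049582  -0.1801447   1.1043678   0.08694234  1.53980098
 -1.35810835]
tw near-left 0 [550.  11.   0.]
tw near-left 20 [544.  -25.2  20. ]
tw near-left 60 [532.  -97.7  60. ]
tw left far 0 [541.9 362.3   0. ]
tw left far 40 [530.3 271.5  40. ]
tw left far 80 [518.7 180.8  80. ]
bottle base 0 [447.6 316.4   0. ]
bottle top 62 [450.8 343.1  62. ]
thing 0 [579.8 421.6   0. ]
thing 28 [570.4 356.   28. ]
thing 60 [559.5 280.9  60. ]
board mid 86 [ 499.3 -406.3   86. ]
boardL 86 [ 418.9 -396.7   86. ]
boardR 86 [ 579.  -415.9   86. ]
boardLrear 86 [ 415.9 -413.4   86. ]
boardRrear 86 [ 577.5 -431.3   86. ]
tin 28 [ 485.2 -225.2   28. ]
vial 58 [ 557.7 -213.2   58. ]
bt [[ 498.78300192 -406.9493553    86.        ]] [[387.44593695 477.44040449]]
L [[ 419.55903842 -395.8334385    86.        ]] [[268.77719557 476.4245887 ]]
R [[ 578.00696543 -418.06527209   86.        ]] [[506.21686487 478.457095  ]]
```

```bash
python3 -m crank '[[0,0,0,0,0,0,0],[0,0,0,-0.01,0,0,0],[0,0,0,-0.04,0,0,0],[0,0,0,-0.08,0,0,0],[0,-0.03,0,-0.1,0,0,0],[0,-0.08,0,-0.1,0,0,0],[0,-0.13,-0.03,-0.1,0,0,0],[0,-0.18,-0.06,-0.1,0,0,0]]'
python3 - <<'E'
from h import *
from station import imaging
import cv2
s=st()
c=imaging.capture("side"); im=c["color"][:,:,::-1]
cv2.imwrite("pics/a4.png",cv2.resize(im[180:300,220:340],(800,600),interpolation=cv2.INTER_CUBIC))
cv2.imwrite("pics/a5.png",cv2.resize(im[110:230,200:360],(800,600),interpolation=cv2.INTER_CUBIC))
E
```

```text
clock: 7.5
tcp_pos: [485.3, -243.4, 385.4]
tool_rot: [0.998, -0.07, 0.001, 0.0]
force: [-0.2, -0.5, 1.6]
opening: 86.8
t 7.5 tcp [ 485.3 -243.4  385.4] yaw -0.141 z [ 0.001 -0.001 -1.   ] F [-0.2 -0.5  1.6] M [ 0.04 -0.01  0.05] op 86.8
```

View pics/a4.png

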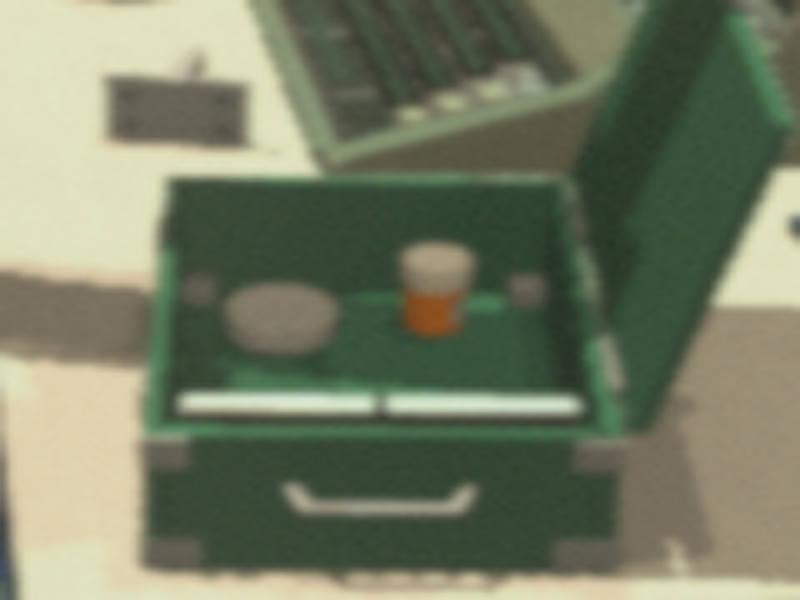

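View pics/a5.png

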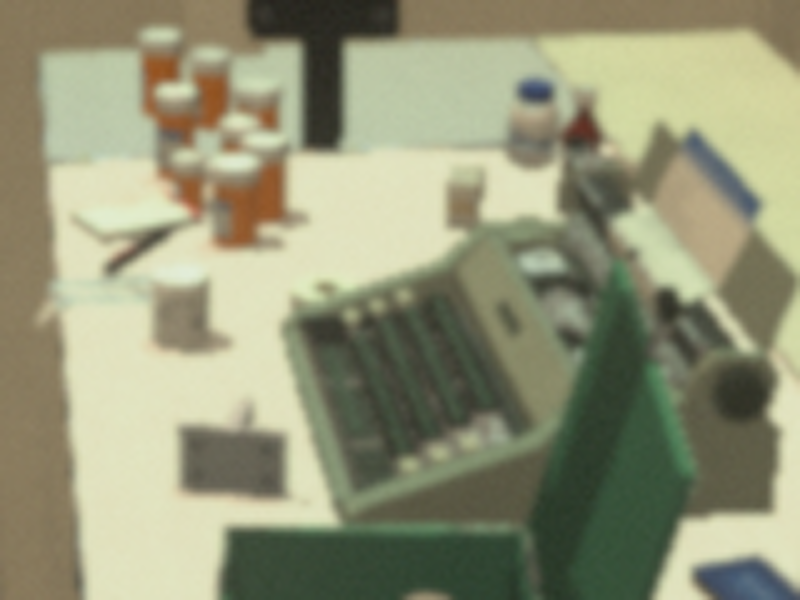

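Run:
```python
from h import *
from station import imaging
c=imaging.capture("side"); s=st()
Lb=[[-40,0,56],[40,0,56],[-40,0,0],[40,0,0],[0,51,56]]
u1=unz([[179,428],[287,432],[179,490],[284,496],[247,403]],(200,110),5)
u2=unz([[206,430],[327,436],[206,503],[325,509],[280,402]],(200,120),5.7)
u3=unz([[107,76],[248,84],[108,139],[244,146],[190,53]],(220,180),(800/120,5))
for u in (u1,u2,u3,(u1+u2+u3)/3):
    r=fit(c,Lb,u,[460,45,-.2]); print(r.x,np.round(r.fun.reshape(-1,2),1).tolist())
B=r.x
for b in (BR,B):
    g=place(b,[0,33,0])[0]; print(g,delta(s,[g[0],g[1],150],down(b[2]+np.pi/2)))
```

```text
t 7.6 tcp [ 483.4 -240.6  386.8] yaw -0.138 z [ 0.001 -0.001 -1.   ] F [ 1.3 -0.2 -0.1] M [-0.01 -0.    0.03] op 87.1
[ 4.63173544e+02  4.53030531e+01 -2.88922493e-01] [[-0.1, -0.8], [-0.1, 0.1], [0.1, 0.4], [0.5, 1.0], [-0.4, -0.9]]
[ 4.63703345e+02  4.50063251e+01 -2.72880866e-01] [[-0.3, -0.5], [0.2, 0.0], [-0.1, 0.3], [0.4, 0.8], [-0.2, -0.8]]
[ 4.62800367e+02  4.57468896e+01 -2.75139583e-01] [[-0.5, -0.3], [0.1, -0.4], [-0.4, 0.6], [0.6, 0.8], [0.2, -1.0]]
[ 4.63224362e+02  4.53521398e+01 -2.79109728e-01] [[-0.3, -0.5], [0.1, -0.1], [-0.1, 0.4], [0.5, 0.9], [-0.1, -0.9]]
[472.59433314  76.77877968   0.        ] (array([-0.0547, -0.3131,  0.2364]), array([ 1.7000e-03, -5.0000e-04, -1.4358e+00]))
[472.3158597   77.07507575   0.        ] (array([-0.055 , -0.3133,  0.2364]), array([ 1.7000e-03, -5.0000e-04, -1.4296e+00]))
```

```bash
python3 -m crank '[[0.5,-0.005,-0.03,0,0,0,-0.179],[0.5,-0.015,-0.075,0.01,0,0,-0.358],[0.5,-0.022,-0.12,0.03,0,0,-0.537],[0.5,-0.03,-0.165,0.06,0,0,-0.716],[0.5,-0.037,-0.21,0.09,0,0,-0.895],[0.5,-0.044,-0.25,0.12,0,0,-1.074],[0.5,-0.05,-0.285,0.15,0,0,-1.253],[0.5,-0.055,-0.313,0.18,0,0,-1.43]]'
python3 - <<'E'
from h import *
s=st(); B=[463.3,45.2,-.277]
g=place(B,[0,33,27])[0]; print(g,delta(s,g,down(B[2]+np.pi/2)))
E
```

```text
clock: 8.6
tcp_pos: [476.6, 75.2, 204.7]
tool_rot: [0.797, 0.604, 0.001, 0.0]
force: [0.4, -0.6, 0.5]
opening: 43.9
t 8.6 tcp [476.6  75.2 204.7] yaw 1.297 z [ 0.002  0.    -1.   ] F [ 0.4 -0.6  0.5] M [ 0.02 -0.1   0.01] op 43.9
[472.32455102  76.94204592  27.        ] (array([ 0.0004, -0.0049,  0.1777]), array([ 0.0016, -0.0008,  0.0029]))
```

```bash
python3 -m crank '[[0.5,0,-0.003,0.03,0,0,0],[0.5,0,-0.003,0.06,0,0,0],[0.5,0,-0.003,0.09,0,0,0],[0.5,0,-0.003,0.105,0,0,0],[0.5,0,-0.003,0.105,0,0,0],[0.5,0,-0.003,0.105,0,0,0],[0.5,0,-0.003,0.105,0,0,0],[0.5,0,-0.003,0.105,0,0,0]]'
python3 - <<'E'
from h import *
from station import imaging
import cv2
s=st(); B=[463.3,45.2,-.277]
g=place(B,[0,33,27])[0]; print(g,delta(s,g,down(B[2]+np.pi/2)))
c=imaging.capture("side"); im=c["color"][:,:,::-1]
cv2.imwrite("pics/b1.png",cv2.resize(im[120:220,190:310],(800,600),interpolation=cv2.INTER_CUBIC))
E
```

```text
clock: 9.6
tcp_pos: [473.6, 74.3, 100.2]
tool_rot: [0.799, 0.601, 0.0, 0.0]
force: [0.9, -0.2, 0.2]
opening: 43.5
t 9.6 tcp [473.6  74.3 100.2] yaw 1.29 z [ 0.001 -0.    -1.   ] F [ 0.9 -0.2  0.2] M [-0.01 -0.08  0.02] op 43.5
[472.32455102  76.94204592  27.        ] (array([ 0.0022, -0.002 ,  0.0732]), array([ 0.0011, -0.0003, -0.0041]))
```

View pics/b1.png

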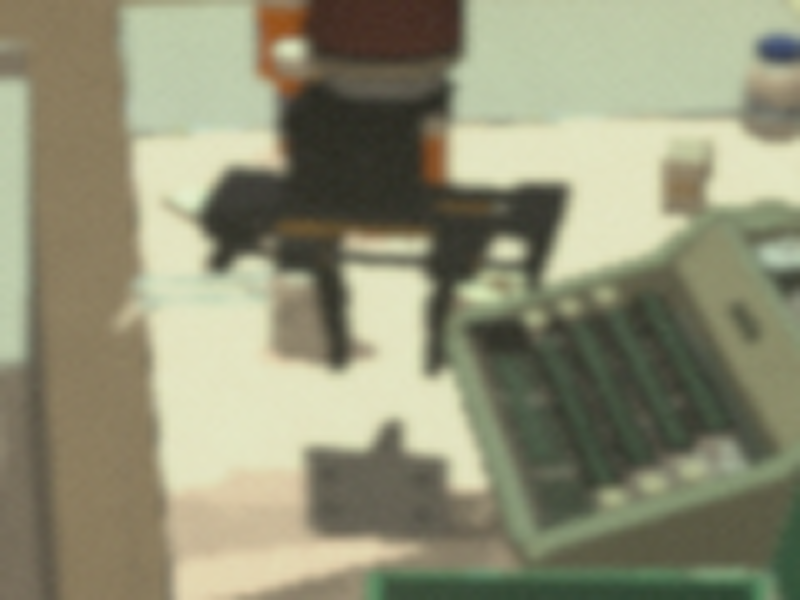

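```bash
python3 -m crank '[[0.5,0.002,-0.001,0.02,0,0,0],[0.5,0.002,-0.001,0.04,0,0,0],[0.5,0.002,-0.001,0.06,0,0,0],[0.5,0.002,-0.001,0.073,0,0,0],[0.5,0.002,-0.001,0.073,0,0,0],[0.5,0.002,-0.001,0.073,0,0,0],[0.5,0.002,-0.001,0.073,0,0,0],[0.5,0.002,-0.001,0.073,0,0,0]]'
python3 - <<'E'
from h import *
from station import imaging
import cv2
s=st(); B=[463.3,45.2,-.277]
g=place(B,[0,33,27])[0]; print(g,delta(s,g,down(B[2]+np.pi/2)))
c=imaging.capture("side"); im=c["color"][:,:,::-1]
cv2.imwrite("pics/b2.png",cv2.resize(im[120:220,190:310],(800,600),interpolation=cv2.INTER_CUBIC))
E
```

```text
clock: 10.65
tcp_pos: [473.1, 76.5, 27.1]
tool_rot: [0.799, 0.601, 0.0, 0.0]
force: [0.3, -0.3, 0.0]
opening: 43.6
t 10.65 tcp [473.1  76.5  27.1] yaw 1.29 z [ 0.001  0.    -1.   ] F [ 0.3 -0.3  0. ] M [-0.03 -0.04 -0.06] op 43.6
[472.32455102  76.94204592  27.        ] (array([ 0.0002, -0.0009,  0.0001]), array([ 0.0008, -0.0003, -0.0042]))
```

View pics/b2.png

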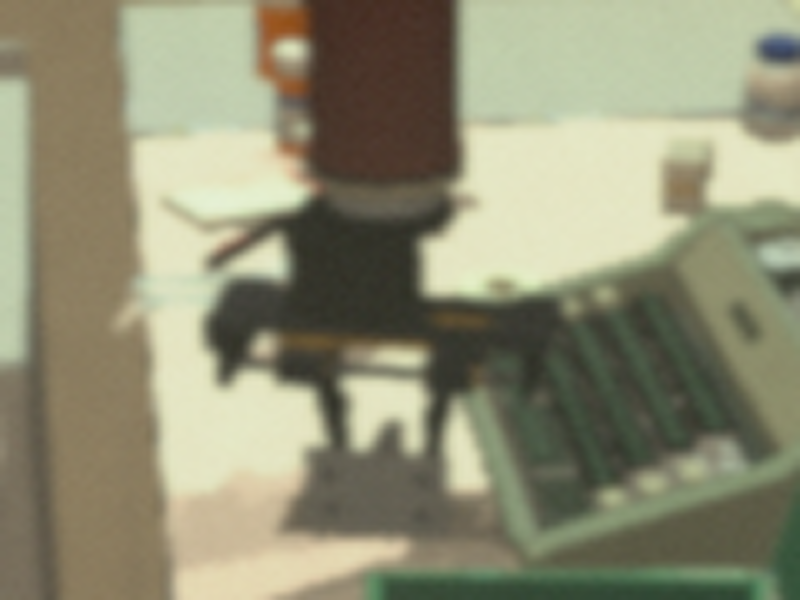

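The fingers straddle the web (335 and 437, web at 390). I'll close on it.

```bash
python3 -m crank '[[1,0,-0.001,0,0,0,-0.002],[1,0,-0.001,0,0,0,-0.002],[1,0,-0.001,0,0,0,-0.002],[1,0,-0.001,0,0,0,-0.002],[1,0,-0.001,0,0,0,-0.002],[1,0,-0.001,0,0,0,-0.002],[1,0,-0.001,-0.004,0,0,-0.002],[1,0,-0.001,-0.008,0,0,-0.002]]' 50
python3 - <<'E'
from h import *
s=st()
E
```

```text
clock: 11.7
tcp_pos: [471.4, 76.7, 34.6]
tool_rot: [0.799, 0.602, -0.0, -0.0]
force: [-0.2, -0.9, -4.0]
opening: 11.6
t 11.7 tcp [471.4  76.7  34.6] yaw 1.292 z [-0.001 -0.    -1.   ] F [-0.2 -0.9 -4. ] M [ 0.03 -0.05  0.06] op 11.6
```

```bash
python3 -m crank '[[1,0,0,-0.03,0,0,0],[1,0,0,-0.06,0,0,0],[1,0,0,-0.09,0,0,0],[1,0,0,-0.12,0,0,0],[1,0,0,-0.145,0,0,0],[1,0,0,-0.15,0,0,0],[1,0,0,-0.15,0,0,0],[1,0,0,-0.15,0,0,0]]'
python3 - <<'E'
from h import *
from station import imaging
import cv2
s=st()
g=place(CH,[-3,-45,180])[0]; print(g,delta(s,g,down(CH[2]+np.pi/2)))
c=imaging.capture("side"); im=c["color"][:,:,::-1]
cv2.imwrite("pics/b3.png",cv2.resize(im[80:200,190:330],(800,600),interpolation=cv2.INTER_CUBIC))
E
```

```text
clock: 12.7
tcp_pos: [471.1, 76.6, 183.3]
tool_rot: [0.799, 0.602, -0.001, -0.001]
force: [-0.4, -0.1, -3.0]
opening: 11.8
t 12.7 tcp [471.1  76.6 183.3] yaw 1.292 z [-0.002 -0.    -1.   ] F [-0.4 -0.1 -3. ] M [ 0.05 -0.07  0.05] op 11.8
[ 503.17639817 -354.04663259  180.        ] (array([-0.4052,  0.1495,  0.0033]), array([-0.0019,  0.0005, -0.1396]))
```

View pics/b3.png

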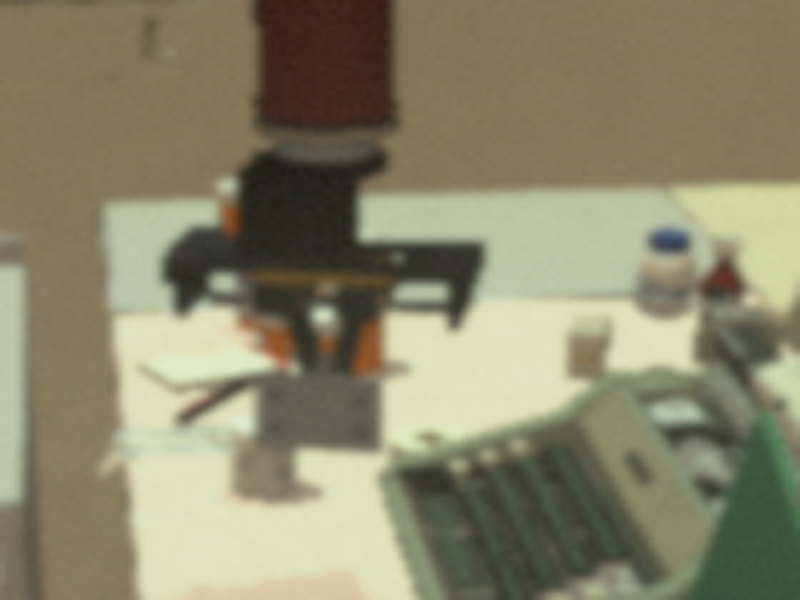

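```bash
python3 -m crank '[[1,-0.02,0.007,0,0,0,-0.01],[1,-0.06,0.022,0,0,0,-0.03],[1,-0.105,0.039,0,0,0,-0.05],[1,-0.15,0.055,0,0,0,-0.07],[1,-0.195,0.072,0,0,0,-0.09],[1,-0.24,0.089,0,0,0,-0.11],[1,-0.285,0.105,0,0,0,-0.13],[1,-0.32,0.118,0,0,0,-0.14]]'
python3 - <<'E'
from h import *
s=st()
g=place(CH,[-3,-45,140])[0]; print(g,delta(s,g,down(CH[2]+np.pi/2)))
E
```

```text
clock: 13.75
tcp_pos: [496.4, -265.4, 183.4]
tool_rot: [0.755, 0.656, -0.0, -0.001]
force: [0.2, 0.7, -2.4]
opening: 11.7
t 13.75 tcp [ 496.4 -265.4  183.4] yaw 1.431 z [-0.002  0.    -1.   ] F [ 0.2  0.7 -2.4] M [ 0.07 -0.15  0.01] op 11.7
[ 503.17639817 -354.04663259  140.        ] (array([-0.0868,  0.0192,  0.0433]), array([-0.0017, -0.0002, -0.0004]))
```

```bash
python3 -m crank '[[1,-0.025,0.005,0,0,0,0],[1,-0.05,0.011,0,0,0,0],[1,-0.075,0.016,0.01,0,0,0],[1,-0.086,0.019,0.025,0,0,0],[1,-0.086,0.019,0.04,0,0,0],[1,-0.086,0.019,0.043,0,0,0],[1,-0.086,0.019,0.043,0,0,0],[1,-0.086,0.019,0.043,0,0,0]]'
python3 - <<'E'
from h import *
from station import imaging
import cv2
s=st()
g=place(CH,[-3,-45,57])[0]; print(g,delta(s,g,down(CH[2]+np.pi/2)))
c=imaging.capture("side"); im=c["color"][:,:,::-1]
cv2.imwrite("pics/c1.png",cv2.resize(im[170:290,220:360],(800,600),interpolation=cv2.INTER_CUBIC))
E
```

```text
clock: 14.75
tcp_pos: [504.5, -350.8, 142.3]
tool_rot: [0.754, 0.657, 0.0, 0.001]
force: [-0.1, -0.2, -1.9]
opening: 11.6
t 14.75 tcp [ 504.5 -350.8  142.3] yaw 1.433 z [ 0.001 -0.001 -1.   ] F [-0.1 -0.2 -1.9] M [ 0.03 -0.1   0.02] op 11.6
[ 503.17639817 -354.04663259   57.        ] (array([-0.0034, -0.001 ,  0.0853]), array([0.0011, 0.0004, 0.0012]))
```

View pics/c1.png

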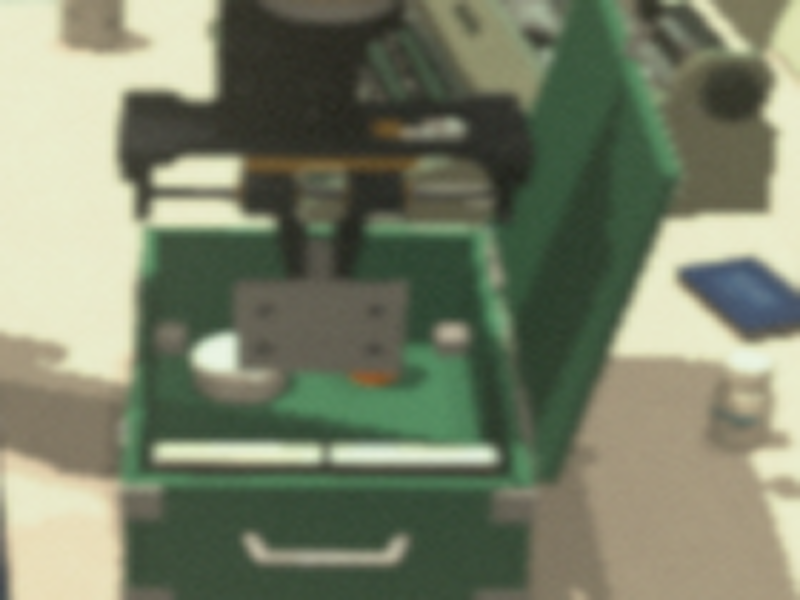

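Run:
```python
from h import *
from station import imaging
c=imaging.capture("side"); s=st()
u=unz([[235,282],[410,281],[237,365],[403,371]],(220,170),(800/140,5))
z0=s["tcp_pos"][2]-27
L=[[-40,0,56],[40,0,56],[-40,0,0],[40,0,0]]
f=lambda q:(proj(c,place(q[:3],np.array(L)+[0,0,q[3]]))-u).ravel()
r=least_squares(f,[500,-390,-.14,z0],x_scale=[10,10,.1,10]); print(r.x,np.round(r.fun,1))
f2=lambda q:f([*q,z0]); r=least_squares(f2,[500,-390,-.14],x_scale=[10,10,.1]); print(r.x,z0,np.round(r.fun,1))
print("expected",place([s["tcp_pos"][0],s["tcp_pos"][1],CH[2]],[0,-33,0]))
def loc(p): 
    d=np.array(p)[:2]-CH[:2]; c_,s_=np.cos(CH[2]),np.sin(CH[2]); return c_*d[0]+s_*d[1],-s_*d[0]+c_*d[1]
print("chest-local",loc(r.x),loc(s["tcp_pos"]))
```

```text
t 14.85 tcp [ 504.4 -351.   142.3] yaw 1.432 z [ 0.001 -0.001 -1.   ] F [ 1.3 -0.3 -3.6] M [ 0.03 -0.08  0.03] op 11.8
[ 5.00836593e+02 -3.75010523e+02 -1.52030426e-01  1.14462297e+02] [ 0.4 -0.6 -0.3  0.1 -0.1  0.6  0.1 -0.1]
[ 5.00602883e+02 -3.76304741e+02 -1.51934311e-01] 115.27117200170818 [ 0.4 -0.6 -0.3  0.1 -0.2  0.6  0.1 -0.1]
expected [[ 499.78230787 -383.72180555    0.        ]]
chest-local (np.float64(-2.455810180950184), np.float64(-67.39978199835882)) (np.float64(-2.237831656748371), np.float64(-41.85891556165263))
```

```bash
python3 -m crank '[[1,-0.002,-0.001,0.02,0,0,0],[1,-0.002,-0.002,0.04,0,0,0],[1,-0.002,-0.002,0.055,0,0,0],[1,-0.002,-0.002,0.07,0,0,0],[1,-0.002,-0.002,0.08,0,0,0],[1,-0.002,-0.002,0.085,0,0,0],[1,-0.002,-0.002,0.085,0,0,0],[1,-0.002,-0.002,0.085,0,0,0]]'
python3 - <<'E'
from h import *
from station import imaging
import cv2
s=st()
g=place(CH,[-3,-65,57])[0]; print(g,delta(s,g,down(CH[2]+np.pi/2)))
c=imaging.capture("side"); im=c["color"][:,:,::-1]
cv2.imwrite("pics/c2.png",cv2.resize(im[170:290,220:360],(800,600),interpolation=cv2.INTER_CUBIC))
E
```

```text
clock: 15.85
tcp_pos: [502.1, -353.0, 57.1]
tool_rot: [0.755, 0.656, 0.0, 0.0]
force: [-0.3, -0.4, -2.6]
opening: 11.8
t 15.85 tcp [ 502.1 -353.    57.1] yaw 1.432 z [ 0.001 -0.    -1.   ] F [-0.3 -0.4 -2.6] M [ 0.   -0.1  -0.06] op 11.8
[ 500.39741897 -373.85262347   57.        ] (array([-0.0208,  0.0012,  0.0001]), array([0.0008, 0.0003, 0.0004]))
```

View pics/c2.png

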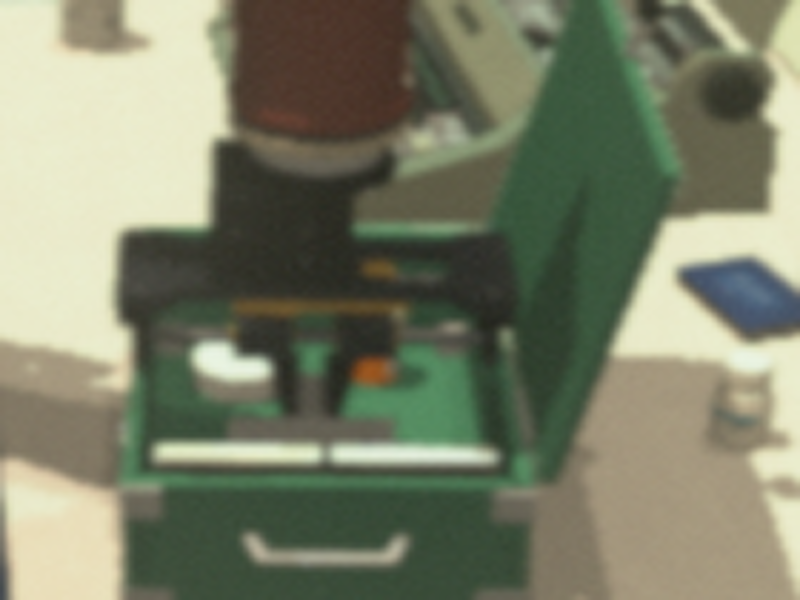

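```bash
python3 -m crank '[[1,-0.004,0.0005,0,0,0,0],[1,-0.008,0.001,0,0,0,0],[1,-0.012,0.001,0,0,0,0],[1,-0.016,0.001,0,0,0,0],[1,-0.02,0.001,0,0,0,0],[1,-0.02,0.001,0,0,0,0],[1,-0.02,0.001,0,0,0,0],[1,-0.02,0.001,0,0,0,0]]'
python3 - <<'E'
from h import *
from station import imaging
import cv2
s=st()
c=imaging.capture("side"); im=c["color"][:,:,::-1]
cv2.imwrite("pics/c3.png",cv2.resize(im[210:270,230:320],(800,534),interpolation=cv2.INTER_CUBIC))
E
```

```text
clock: 16.9
tcp_pos: [500.1, -372.6, 56.6]
tool_rot: [0.754, 0.656, 0.0, -0.0]
force: [1.0, -0.1, -2.6]
opening: 11.6
t 16.9 tcp [ 500.1 -372.6   56.6] yaw 1.432 z [ 0.  0. -1.] F [ 1.  -0.1 -2.6] M [ 0.02 -0.1  -0.01] op 11.6
```

View pics/c3.png

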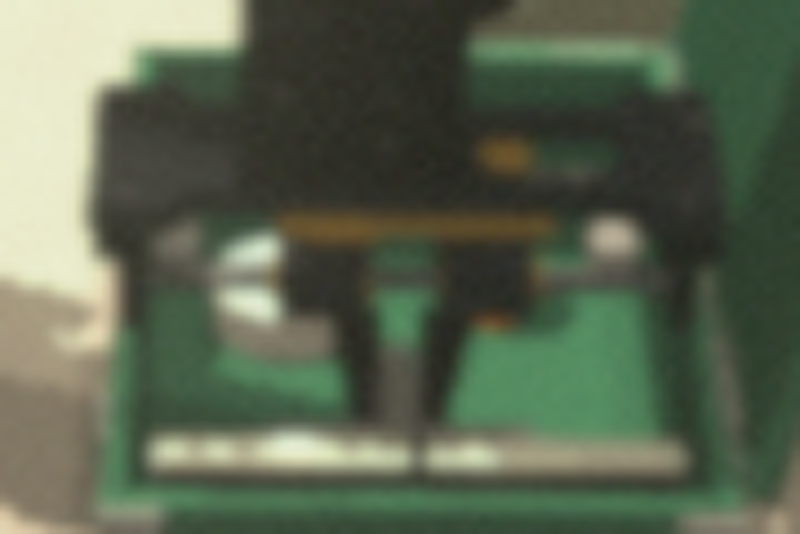

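The web (405) sits about 1 px left of the board's middle line (415), and the plate is hidden just behind the board's top edge. Contact is not made yet, so I'll press in small steps.

```bash
python3 -m crank '[[1,-0.001,0,0,0,0,0],[1,-0.002,0,0,0,0,0],[1,-0.003,0,0,0,0,0],[1,-0.004,0,0,0,0,0],[1,-0.006,0,0,0,0,0],[1,-0.008,0,0,0,0,0],[1,-0.008,0,0,0,0,0],[1,-0.008,0,0,0,0,0]]'; python3 -c "
from h import *; st()"
```

```text
clock: 17.95
tcp_pos: [499.0, -380.1, 56.5]
tool_rot: [0.754, 0.656, 0.0, -0.0]
force: [-0.5, 5.3, -1.0]
opening: 11.7
t 17.95 tcp [ 499.  -380.1   56.5] yaw 1.432 z [-0.     0.001 -1.   ] F [-0.5  5.3 -1. ] M [ 1.11  0.01 -0.04] op 11.7
```

```bash
python3 -m crank '[[1,-0.001,0,0,0,0,0],[1,-0.002,0,0,0,0,0],[1,-0.003,0,0,0,0,0],[1,-0.004,0,0,0,0,0],[1,-0.005,0,0,0,0,0],[1,-0.005,0,0,0,0,0],[1,-0.005,0,0,0,0,0],[1,-0.005,0,0,0,0,0]]'
python3 - <<'E'
from h import *
from station import imaging
import cv2
s=st()
def loc(p): 
    d=np.array(p)[:2]-CH[:2]; c_,s_=np.cos(CH[2]),np.sin(CH[2]); return c_*d[0]+s_*d[1],-s_*d[0]+c_*d[1]
print(loc(s["tcp_pos"]))
c=imaging.capture("side"); im=c["color"][:,:,::-1]
cv2.imwrite("pics/c4.png",cv2.resize(im[210:270,230:320],(800,534),interpolation=cv2.INTER_CUBIC))
cv2.imwrite("pics/c5.png",cv2.resize(im[80:300,180:400],(800,600),interpolation=cv2.INTER_CUBIC))
for _ in range(3): imaging.capture("top"); st()
E
```

```text
clock: 18.95
tcp_pos: [498.4, -383.9, 56.5]
tool_rot: [0.754, 0.657, 0.001, -0.001]
force: [-0.5, 8.7, 1.8]
opening: 11.8
t 18.95 tcp [ 498.4 -383.9   56.5] yaw 1.433 z [-0.     0.002 -1.   ] F [-0.5  8.7  1.8] M [ 1.81  0.13 -0.1 ] op 11.8
(np.float64(-3.540029915181412), np.float64(-75.19249601611978))
t 19.05 tcp [ 498.5 -383.8   56.5] yaw 1.433 z [-0.     0.002 -1.   ] F [-1.1  9.9  1.2] M [ 1.76  0.13 -0.08] op 11.5
t 19.1 tcp [ 498.5 -383.8   56.5] yaw 1.433 z [-0.     0.002 -1.   ] F [-1.4  9.2  1.7] M [ 1.8   0.09 -0.02] op 11.6
t 19.15 tcp [ 498.4 -383.9   56.5] yaw 1.433 z [-0.     0.002 -1.   ] F [-0.5  8.6  1.4] M [ 1.71  0.12 -0.12] op 11.9
```

View pics/c4.png

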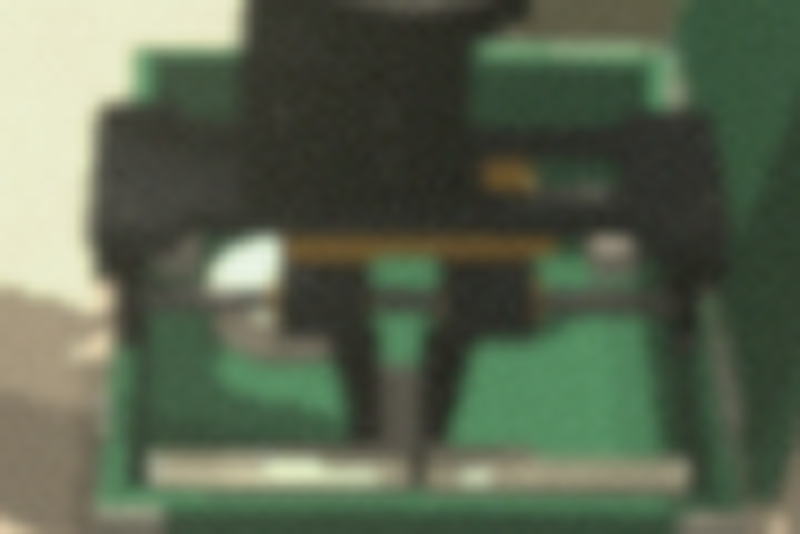

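View pics/c5.png

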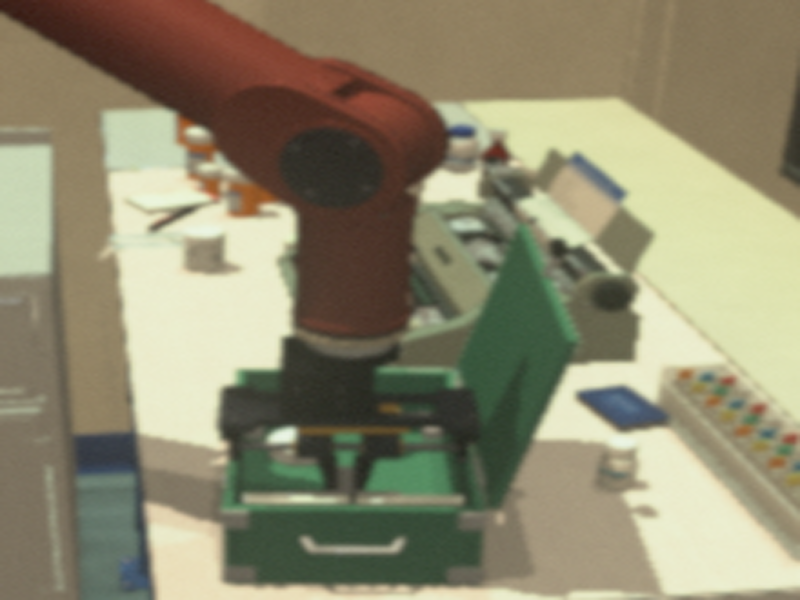

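Run:
```python
from h import *
from station import robot
st(); print(robot.hand_in()); st()
```

```text
t 19.15 tcp [ 498.4 -383.9   56.5] yaw 1.433 z [-0.     0.002 -1.   ] F [-0.5  8.6  1.4] M [ 1.71  0.12 -0.12] op 11.9
the job is handed in; nothing more can be done
None
the job is handed in; nothing more can be done
```

I opened the lid onto its stop, picked up the bracket by its web, and handed in at 19.15 s while still pressing it on the board.

**Last checks before hand-in:**
- **Press:** the wrist force read 8.6–9.9 N towards the board. That matches the roughly 10 mm the board had given, and the arm was at rest.
- **Middle:** the bracket sits about 3.5 mm to the robot's side of the board's middle line. I left it there on purpose to keep the gripper clear of the lid. The side picture shows the same small offset.
- **Top edge:** it works out about 0.5 mm below the board's top edge. That assumes the bracket did not slip in the grip, and the pictures gave no sign of slipping.
- **Square and upright:** the tool was within about 0.002 rad of upright and square to the chest.
- **Lid and bystanders:** the lid was still back in the last picture. The bottle, tin and vial showed no sign of being moved, as far as they were in view; the roll I could not pick out with certainty.

**What was weak or disagreed:**
- The top camera showed only a blank grey picture, so everything was measured from the side view.
- One picture fit, taken before the bracket was lowered into the chest, put its face about 7 mm nearer the grip than expected. The point where it touched the board agreed with the expected figure instead.
- The vertical wrist force went from about −2.6 to +1.5 N while pressing. I put that down to friction from the board carrying some of the weight, but did not check it.

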